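# Load a battery return tray in two layers

## Robot

A 7-joint arm with a two-finger parallel gripper is mounted at the origin on the work surface. World frame = base frame: x ahead of the robot, y to its left, z up, the work surface at z = 0. Lengths are in m, angles in rad, forces in N, time in s.
With the tool pointing down it reaches from about 0.4 to 0.85 m from the base axis. Payload 10.4 kg.
Tool frame: the origin (TCP) lies between the finger pads; the fingertips stand manip.tcp_to_tips ahead of it and the grasp point (between the pads) lies 2 mm behind it (manip.tcp_to_tips is the distance from the TCP to the fingertips, in m); y points along the fingers, z is the direction in which the jaws open and shut, and the axes are right-handed (so a half turn about y gives the same grasp; the last joint's range is limited). The gripper opens to 85 mm and grips with 20 to 120 N. Pads are 22 mm wide; open, the fingers measure 114 mm over their backs; the gripper's body (76 mm by 85 mm) begins 54 mm behind the grasp point. The pads swing forward as they close: fully open they stand 13 mm farther back than shut.
Start: joints at [-1.135, 0.332, -0.065, 1.46, 0.022, 1.35, -0.088], TCP at [0.277, 0.56, 0.248] pointing down, gripper open.
Joint ranges: [-2.6, 2.6], [-0.5, 2.12], [-1.47, 1.34], [0.16, 2.42], [-1.27, 4.41], [0.06, 2.06], [-2.6, 2.6]. Speed limits (rad/s): [2.22, 2.22, 2.79, 2.79, 3.14, 3.14, 3.14].

## Interface

Orientations are given as a unit quaternion [x, y, z, w].
In Python, from workcell import manip gives the robot as it stands. The module is installed in compiled form; this text tells all that it offers.
- The arm moves only by the tool move_arm, never from a script. Its argument "increments" is a list of rows, each an object with "offset": the shift along the tool's x, y, z in m, a list of three; "yaw": the turn about the tool's y in degrees; "jaw": the closure in counts, from 0 (fully open) to 255 (shut). In form: [{"offset": [tx, ty, tz], "yaw": yaw, "jaw": jaw}, ...]. A call has 1 to 10 rows; each row is the pose to reach, as a shift and turn from the pose measured when the call began, along the tool's axes at that moment; what a row does not reach only later rows make up. A row lasts 1/12 s, in which the tool goes at most 41.7 mm and 7.16 degrees, less where a joint would pass 70% of its speed; a pose out of reach is approached as far as the arm can. A call with a gripper value outside its range is refused whole. The fingers move at their own pace and stop on an object; "squeeze" is the grip in N (left out, the last holds). Time passes only in rows, so rows that repeat a pose let the fingers close. It gives the time, the measured TCP pose, the force and the opening at its end, in the units of the state.
- manip.get_obs(): the state, without advancing time (a new reading comes with each control period).
- manip.camera(name): name is "scene" or "top" or "wrist"; returns a dict with "pixels" (400x640x3 uint8, red, green, blue), "depth" (400x640 float32, m along the optical axis (not along the pixel's ray), 0 where there is no reading), "intrinsics" (3x3 intrinsics, pixels), "D" ([k1, k2, p1, p2, k3] as OpenCV has them; the pictures are not rectified), "R" (3x3) and "t" (3): a world point X has camera coordinates R X + t; the wrist camera has in their place "mount" (4x4, takes a point from camera to tool coordinates, whose origin is the TCP and whose axes are the tool frame's). Camera axes: x right, y down, z forward; pixel columns grow to the right and rows downward; lengths in m; the calibration is good to about 2 mm. A picture is of the moment at which its call begins: read the wrist's pose just before it.
- manip.hand_in(): hands the job in, once; it reports no verdict.
Trained networks look in a picture, given as the dict that the camera call returned (one of the last four; its "shot" number tells which), for a name from the list of things; names that differ only in an ending like _2 or _b are one class to them, and where a whole thing is asked for, a point or a joint stands for the part that bears it (a point fixed in the world has none). Each returns a list of dicts, best first, with "confidence" (0 to 1); they miss things now and then, are a little off and sometimes report something else, mostly with a low value. They report only what shows in the picture. A call takes as long as a camera call. They do not tell look-alikes from the thing itself.
- manip.recognise(picture, query): "bbox" ([left, top, right, bottom] in pixels, round what is visible of it).
- manip.spot_point(picture, query): "centre" ([column, row] in pixels: a listed point, or the origin of a listed thing).
The state is a dict: "clock": time; "joint_pos": joint angles; "joint_velocities": joint speeds; "tau": joint torques, N m; "position": TCP position; "ee_rot": TCP orientation; "ft_force": force on the tool from outside, world axes, zero at the start; "torque": the same for the moment, N m; "grip_width": opening from 0.0 (shut) to 1.0 (fully open).
Only numpy, scipy, OpenCV 4.12 (cv2) and the standard library are available. Lean on these libraries where they do the work, as an engineer would, in place of code of your own. Each camera call takes 0.05 s, during which the arm holds its last target. There are 200 camera calls.

## Task

Load the shipping tray: lay the flat pack of two thin cells, the flat pack of three cells and the small rectangular block battery flat on the floor of the pocket that is shaped for each. Then, last of all, lay the long five-cell stick over them along the tray, resting down in both end saddles and about centred. Leave the four-cell pack and the pack of two fat cells where they are, they are not part of this shipment.

Things in the scene. Friction and masses are not known exactly. Their poses are not given: they have to be found in the camera images.
- pack_two_mid (a point): off-white battery pack lying flat and loose: two round cells side by side, each 18 mm thick and 50 long, with dark gaps between them; 36 x 50 x 18 mm high in all. Point at its centre, 9 mm above its underside; x across the cells (36 mm), y along them (50 mm), z up; pinch it over the 50 mm length, across the flat cell ends. Goes in the narrow pocket.
- pack_three_mid (a point): off-white battery pack lying flat and loose: three round cells side by side, each 18 mm thick and 50 long, with dark gaps between them; 54 x 50 x 18 mm high in all. Point at its centre, 9 mm above its underside; x across the cells (54 mm), y along them (50 mm), z up; pinch it over the 50 mm length, across the flat cell ends. Goes in the large, nearly square pocket.
- block_mid (a point): small rectangular block battery lying flat, dark metal with a brass-coloured band and two small round terminals (3 mm long) on one end; 48 x 26 x 18 mm high. Point at its centre, 9 mm above its underside; x along its 48 mm length (terminals at +x), y across its 26 mm width, z up. Goes in the low wide pocket, either way round; pinch it across the 26 mm.
- stick_mid (a point): long off-white battery stick: five cells in line, 260 mm long, 18 x 18 mm in section with square black end caps, so it does not roll. Point at its centre, 9 mm above its underside; x along its length, z up. It starts on the bench beyond the tray; pinch it across the 18 mm at mid-length.
- pack_four_mid (a point): off-white battery pack lying flat and loose: four round cells side by side, each 18 mm thick and 50 long, with dark gaps between them; 72 x 50 x 18 mm high in all. Point at its centre, 9 mm above its underside; x across the cells (72 mm), y along them (50 mm), z up. Not wanted: stays where it is (30 mm of disturbance is too much).
- pack_fat_mid (a point): off-white battery pack of only two, but fat, round cells side by side, each 26 mm thick and 50 mm long; 52 x 50 x 26 mm high in all. Point at its centre, 13 mm above its underside; x across the cells, y along them. Not wanted: stays where it is (30 mm of disturbance is too much).
- pocket_two (a point): floor centre of the narrow pocket: inside 48 mm along x, 64 mm along y, rim 5 mm above its floor, floor 6 mm above the bench. One of three fixed black nests with pale floors, equal in outline (71 x 70 mm), in a row along the tray 72 mm apart, in any order. x along the tray, y across it, z up. For the pack of two thin cells, its cells running across the tray.
- pocket_three (a point): floor centre of the large, nearly square pocket: inside 65 mm along x, 64 mm along y, rim 5 mm above its floor, floor 6 mm above the bench. One of three fixed black nests with pale floors, equal in outline (71 x 70 mm), in a row along the tray 72 mm apart, in any order. x along the tray, y across it, z up. For the pack of three cells.
- pocket_block (a point): floor centre of the low wide pocket: inside 62 mm along x, 40 mm along y, rim 5 mm above its floor, floor 6 mm above the bench. One of three fixed black nests with pale floors, equal in outline (71 x 70 mm), in a row along the tray 72 mm apart, in any order. x along the tray, y across it, z up. For the block battery, its length along the tray.
- saddles (a point): centre of the fixed blue tray (236 mm long, x; 82 wide, y; long sides 11 high), 44 mm above the bench, at the height of its two saddle seats. The 6 mm thick saddles stand 113 mm either way along x; each seat lies between cheeks 34 mm apart that rise to 60 mm above the bench. The stick lies along x in both, over the pockets, its centre 9 mm above this point, ends out about 14 mm.
Things that resemble listed ones, but are neither listed nor needed, are in the scene too. What is shaped like the part that bears pack_two_mid but purple is not meant.

How it is judged:
On the way, in this order (a step that is already met when the one before it is completed fails the run):
1. the two-cell pack, the three-cell pack and the block lie flat in their own pockets (horizontal distance between pack_two_mid and pocket_two below 0.012 m and z of pack_two_mid in the frame of pocket_two below 0.0115 m and horizontal distance between pack_three_mid and pocket_three below 0.012 m and z of pack_three_mid in the frame of pocket_three below 0.0115 m and horizontal distance between block_mid and pocket_block below 0.012 m and z of block_mid in the frame of pocket_block below 0.0115 m), for 0.2 s.
2. then the stick lies in both saddles over them (horizontal distance between stick_mid and saddles below 0.016 m and z of stick_mid in the frame of saddles between 0.005 and 0.013 m and angle between the x axis of stick_mid and the x axis of saddles, either way round below 0.15 rad), for 0.2 s.
At the end, for the whole second after the job is handed in: Both packs and the block flat on the floor of their own pockets (centres within 12 mm, at most 2.5 mm above lying flat); stick on both saddle seats (centre within 16 mm of the middle, 4 mm in height, 0.15 rad of the tray's length); all released and at rest (below 20 mm/s) (all of step 1 and all of step 2 and linear speed of each of pack_two, pack_three, block, stick below 0.02 m/s); the robot touches nothing.
It fails at once if the four-cell pack moved by more than 30 mm (distance of pack_four_mid from where it was at the start of the episode above 0.03 m).
It fails at once if the fat two-cell pack moved by more than 30 mm (distance of pack_fat_mid from where it was at the start of the episode above 0.03 m).
It also fails if it takes over 93 s, if anything falls off the work surface, if the arm or the gripper's body presses on something with over 40 N, if the wrist force passes 120 N, or if a joint passes its speed limit or range.

## Working session

There is one attempt and no reset: what is moved stays moved. The work goes in short steps, Python scripts to look and compute and a tool call to move; the robot and the scene stay as the last step left them, time stands still between calls to the robot, and variables do not carry over. Pictures are saved under pics/ and viewed, about 12 in all and at most 16, crops included, and the job is handed in when it is done.

Besides the shell and the picture viewer there is one more tool, called after "Request:" as name(argument=value, ...) on one line, values as JSON. move_arm: Moves the arm, as the interface text tells. Its arguments: {"type":"object","properties":{"increments":{"type":"array","items":{"type":"object","properties":{"offset":{"type":"array","items":{"type":"number"}},"yaw":{"type":"number"},"jaw":{"type":"number"}}}},"squeeze":{"type":"number"}},"required":["increments"]}

```bash
mkdir -p pics; cat > h.py <<'E'
import numpy as np, cv2
from workcell import manip
from scipy.spatial.transform import Rotation as Ro
def save(p,n,crop=None,s=1):
    im=cv2.cvtColor(p['pixels'],cv2.COLOR_RGB2BGR)
    if crop: im=im[crop[1]:crop[3],crop[0]:crop[2]]
    cv2.imwrite('pics/'+n+'.png',cv2.resize(im,None,fx=s,fy=s))
def cam(name):
    o=manip.get_obs(); p=manip.camera(name)
    if name=='wrist':
        M=np.array(p['mount']); Rt=Ro.from_quat(o['ee_rot']).as_matrix()
        p['Rwc']=Rt@M[:3,:3]; p['c']=Rt@M[:3,3]+np.array(o['position'])
    else:
        R=np.array(p['R']); p['Rwc']=R.T; p['c']=-R.T@np.array(p['t'])
    return p
def rays(p,uv):
    n=cv2.undistortPoints(np.array(uv,float).reshape(-1,1,2),np.array(p['intrinsics']),np.array(p['D'])).reshape(-1,2)
    return np.c_[n,np.ones(len(n))]@p['Rwc'].T
def atz(p,uv,z):
    d=rays(p,uv); return p['c']+d*((z-p['c'][2])/d[:,2])[:,None]
def dep(p,uv):
    uv=np.array(uv,float).reshape(-1,2)
    d=np.array([np.median(p['depth'][int(v)-1:int(v)+2,int(u)-1:int(u)+2]) for u,v in uv])
    return p['c']+rays(p,uv)*d[:,None]
def grid(p):
    v,u=np.mgrid[0:400,0:640]; uv=np.c_[u.ravel(),v.ravel()]
    return (p['c']+rays(p,uv)*p['depth'].ravel()[:,None]).reshape(400,640,3)
E
python3 - <<'E'
from h import *
o=manip.get_obs(); print(o, manip.tcp_to_tips); print(Ro.from_quat(o['ee_rot']).as_matrix().round(3))
names="pack_two_mid pack_three_mid block_mid stick_mid pack_four_mid pack_fat_mid pocket_two pocket_three pocket_block saddles".split()
for c in ('top','scene'):
    p=cam(c); save(p,c+'0'); print(c,p['c'].round(3),p['Rwc'].round(2).tolist())
    for n in names:
        for r in manip.spot_point(p,n)[:3]:
            print(n,np.round(r['centre'],1),round(r['confidence'],2),dep(p,r['centre']).round(3))
E
```

```text
{'clock': 0.0, 'joint_pos': array([-1.13457905,  0.3328668 , -0.06468452,  1.46092792,  0.02161109,
        1.34991693, -0.08851976]), 'joint_velocities': array([-1.79586749e-03,  3.36750030e-05,  4.09008551e-04, -1.56341781e-03,
        8.53107538e-04, -2.20321313e-04,  1.81520390e-03]), 'tau': array([ 9.93626327e-05, -6.25461459e+01,  4.93236165e-02, -3.91598725e+01,
        1.62258436e-02,  1.00973609e-02, -1.46420305e-06]), 'position': array([0.27666507, 0.56003846, 0.24752545]), 'ee_rot': array([ 0.68907605, -0.16088698,  0.16071525, -0.68808443]), 'ft_force': array([-0.6668931 , -0.02014585, -0.2166481 ]), 'torque': array([-0.00907661,  0.01243745,  0.02206102]), 'grip_width': 0.9982907439691947} 0.017
[[ 0.897 -0.001  0.443]
 [-0.443 -0.001  0.897]
 [ 0.    -1.    -0.001]]
top [ 0.354 -0.115  1.382] [[-0.03, -0.99, 0.16], [-1.0, 0.03, 0.01], [-0.01, -0.16, -0.99]]
pack_two_mid [424.9 200.5] 0.59 [[ 0.528 -0.415  0.016]]
pack_two_mid [452.9 207.6] 0.53 [[ 0.504 -0.498  0.018]]
pack_two_mid [417. 169.] 0.46 [[ 0.627 -0.397  0.015]]
pack_three_mid [194.6 239.2] 0.54 [[0.43  0.288
[... 647 characters left out ...]
]
pack_two_mid [203.4 314.5] 0.61 [[ 0.514 -0.503  0.014]]
pack_three_mid [332.7 158.2] 0.47 [[0.445 0.269 0.013]]
block_mid [283.  265.7] 0.68 [[ 0.583 -0.294  0.017]]
stick_mid [370.9 207.2] 0.89 [[0.667 0.045 0.011]]
pack_four_mid [289.6 210.7] 0.54 [[ 0.492 -0.1    0.033]]
pack_four_mid [372.8 169.2] 0.47 [[0.593 0.247 0.017]]
pack_fat_mid [236.4 243.6] 0.69 [[ 0.439 -0.273  0.021]]
pocket_two [288.3 210.5] 0.6 [[ 0.489 -0.1    0.033]]
pocket_two [299.8 185.3] 0.34 [[0.427 0.077 0.005]]
pocket_three [308.  187.1] 0.7 [[0.455 0.076 0.007]]
pocket_block [297.7 198.1] 0.71 [[0.458 0.006 0.007]]
saddles [300.7 185.2] 0.88 [[0.428 0.08  0.004]]
saddles [371.9 208.5] 0.69 [[0.675 0.03  0.017]]
```

View pics/top0.png

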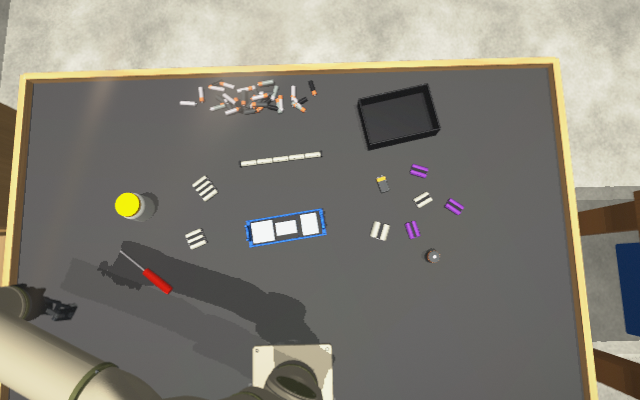

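View pics/scene0.png

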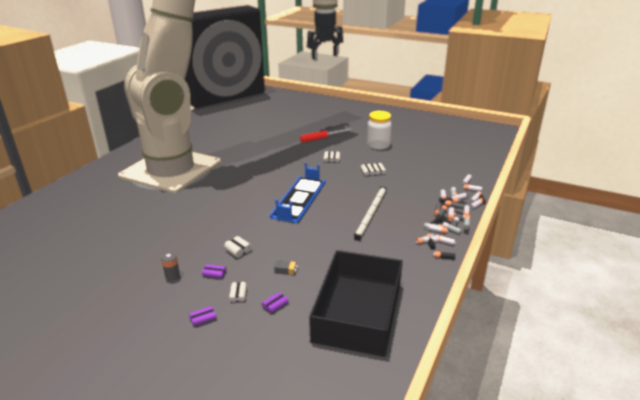

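```bash
python3 - <<'E'
from h import *
p=cam('top'); im=p['pixels'].astype(int); print(p['intrinsics'])
cv2.imwrite('pics/top_crop.png',cv2.resize(cv2.cvtColor(p['pixels'],cv2.COLOR_RGB2BGR)[145:265,180:480],None,fx=2.6,fy=2.6,interpolation=cv2.INTER_CUBIC))
G=grid(p)
for n,uv in dict(two=(424.9,200),three=(195,239),four=(206,188),fat=(380,230),block=(382,185),stick=(280,159)).items():
    u,v=map(int,uv); w=55 if n=='stick' else 18
    m=np.zeros((400,640),bool); m[v-w:v+w,u-w:u+w]=True
    m&=(G[...,2]>0.007)&(G[...,2]<0.04)
    if n!='block': m&=(im.min(2)>110)
    k=cv2.morphologyEx(m.astype(np.uint8),cv2.MORPH_CLOSE,np.ones((3,3)))
    _,lab=cv2.connectedComponents(k); l=lab[v-2:v+3,u-2:u+3].max()
    vv,uu=np.where(lab==l)
    P=atz(p,np.c_[uu,vv],0.018)[:,:2].astype(np.float32)
    (c,s,a)=cv2.minAreaRect(P*1000); print(n,np.round(c),np.round(s),round(a,1),len(vv),np.median(G[vv,uu,2]).round(3))
E
```

```text
[[450.50041548   0.         321.87726672]
 [  0.         450.50041548 188.5276051 ]
 [  0.           0.           1.        ]]
two [ 532. -406.] [33. 50.] 29.1 167 0.016
three [431. 286.] [51. 51.] 23.8 261 0.016
four [586. 261.] [69. 50.] 36.7 350 0.016
fat [ 441. -271.] [49. 50.] 71.7 233 0.024
block [ 586. -289.] [52. 47.] 23.8 169 0.018
stick [672.  24.] [ 17. 248.] 5.6 408 0.017
```

View pics/top_crop.png

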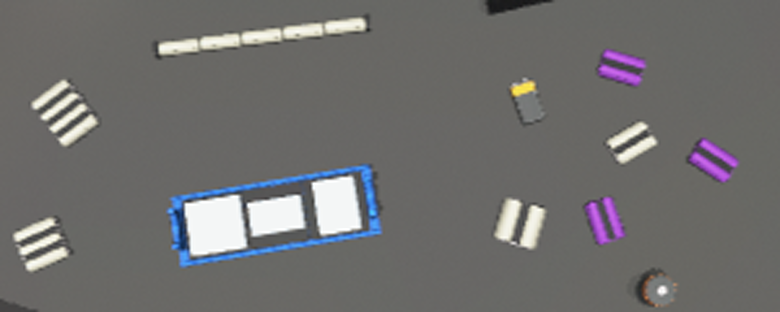

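```bash
cat >> h.py <<'E'
def go(x,y,z,ang):
    o=manip.get_obs(); R=Ro.from_quat(o['ee_rot']).as_matrix(); d=R.T@(np.array([x,y,z])-o['position'])
    cur=np.degrees(np.arctan2(R[1,2],R[0,2])); yaw=(cur-ang+180)%360-180
    L=np.linalg.norm(d); print('t',round(o['clock'],2),'pos',o['position'].round(4),'zang',round(cur,1),'| offset',d.round(4),'yaw',round(yaw,1),'rows',int(np.ceil(max(L/.0417,abs(yaw)/7.16)))+1)
E
python3 - <<'E'
from h import *
go(.431,.286,.2,114)
E
```

```text
t 1.15 pos [0.2768 0.5604 0.2483] zang 63.7 | offset [ 0.2598  0.0483 -0.1777] yaw -50.3 rows 9
```

Request:
move_arm(increments=[{"offset": [0.26,0.048,-0.178],"yaw": -50,"jaw": 0},{"offset": [0.26,0.048,-0.178],"yaw": -50,"jaw": 0},{"offset": [0.26,0.048,-0.178],"yaw": -50,"jaw": 0},{"offset": [0.26,0.048,-0.178],"yaw": -50,"jaw": 0},{"offset": [0.26,0.048,-0.178],"yaw": -50,"jaw": 0},{"offset": [0.26,0.048,-0.178],"yaw": -50,"jaw": 0},{"offset": [0.26,0.048,-0.178],"yaw": -50,"jaw": 0},{"offset": [0.26,0.048,-0.178],"yaw": -50,"jaw": 0},{"offset": [0.26,0.048,-0.178],"yaw": -50,"jaw": 0},{"offset": [0.26,0.048,-0.178],"yaw": -50,"jaw": 0}])

```text
clock: 1.98
position: [0.4323, 0.2832, 0.2002]
ee_rot: [0.693, 0.143, -0.143, -0.692]
ft_force: [-0.6, 0.5, -0.3]
grip_width: 0.995
```

```bash
cat >> h.py <<'E'
def blob(p,uv,z,white=True,r=140,zmin=0.008,zmax=0.04,thr=110):
    G=grid(p); im=p['pixels'].astype(int); u,v=map(int,uv)
    m=np.zeros((400,640),bool); m[max(0,v-r):v+r,max(0,u-r):u+r]=True
    m&=(G[...,2]>zmin)&(G[...,2]<zmax)
    if white: m&=im.min(2)>thr
    k=cv2.morphologyEx(m.astype(np.uint8),cv2.MORPH_CLOSE,np.ones((15,15)))
    k=cv2.morphologyEx(k,cv2.MORPH_OPEN,np.ones((5,5)))
    _,lab,st,ce=cv2.connectedComponentsWithStats(k); l=lab[v,u]
    if l==0: print('no blob'); return
    vv,uu=np.where((lab==l)&m)
    P=atz(p,np.c_[uu,vv],z)[:,:2].astype(np.float32)
    (c,s,a)=cv2.minAreaRect(P*1000); print('blob c',np.round(c,1),'size',np.round(s,1),'ang',round(a,1),'n',len(vv),'z50/95',np.percentile(G[vv,uu,2],[50,95]).round(4),'px',uu.min(),vv.min(),uu.max(),vv.max())
E
python3 - <<'E'
from h import *
go(.431,.286,.2,114)
p=cam('wrist'); save(p,'w1'); print(p['c'],p['Rwc'].round(2).tolist())
for r in manip.spot_point(p,'pack_three_mid')[:3]:
    print(r, dep(p,r['centre']), atz(p,[r['centre']],.009))
    blob(p,r['centre'],.014)
E
```

```text
t 1.98 pos [0.4323 0.2832 0.2002] zang 113.4 | offset [-0.0001  0.0002  0.0031] yaw -0.6 rows 2
[0.36576637 0.25531451 0.32489897] [[-0.4, 0.88, 0.26], [0.92, 0.38, 0.11], [0.0, 0.29, -0.96]]
{'centre': [322.2, 183.4], 'confidence': 0.59} [[0.42926147 0.2874749  0.01581543]] [[0.43066156 0.28818405 0.009     ]]
blob c [431.2 288.4] size [51.1 49.5] ang 22.9 n 1348 z50/95 [0.0152 0.0167] px 301 163 344 206
```

View pics/w1.png

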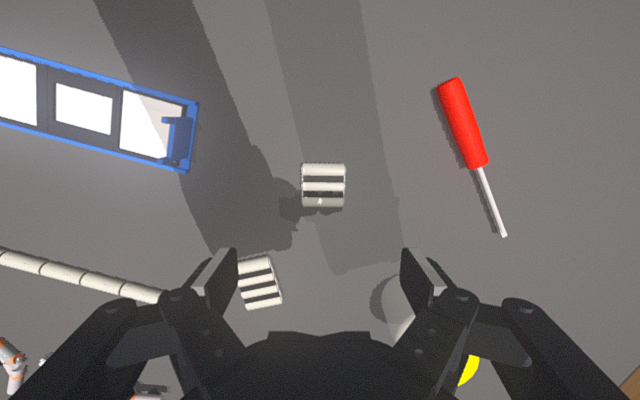

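```bash
python3 -c "
from h import *
go(.431,.288,.024,113)"
```

```text
t 2.08 pos [0.4308 0.2864 0.2006] zang 113.7 | offset [0.0008 0.1766 0.0013] yaw 0.7 rows 6
```

Request:
move_arm(increments=[{"offset": [0.001,0.15,0.001],"yaw": 0.7,"jaw": 0},{"offset": [0.001,0.15,0.001],"yaw": 0.7,"jaw": 0},{"offset": [0.001,0.15,0.001],"yaw": 0.7,"jaw": 0},{"offset": [0.001,0.15,0.001],"yaw": 0.7,"jaw": 0},{"offset": [0.001,0.1766,0.001],"yaw": 0.7,"jaw": 0},{"offset": [0.001,0.1766,0.001],"yaw": 0.7,"jaw": 0},{"offset": [0.001,0.1766,0.001],"yaw": 0.7,"jaw": 60},{"offset": [0.001,0.1766,0.001],"yaw": 0.7,"jaw": 255},{"offset": [0.001,0.1766,0.001],"yaw": 0.7,"jaw": 255},{"offset": [0.001,0.1766,0.001],"yaw": 0.7,"jaw": 255}], squeeze=30)

```text
clock: 2.92
position: [0.4323, 0.2891, 0.0262]
ee_rot: [-0.692, -0.142, 0.14, 0.694]
ft_force: [-1.4, 0.6, 3.7]
grip_width: 0.57
```

Request:
move_arm(increments=[{"offset": [0,0,0],"yaw": 0,"jaw": 255},{"offset": [0,0,0],"yaw": 0,"jaw": 255},{"offset": [0,0,0],"yaw": 0,"jaw": 255},{"offset": [0,-0.03,0],"yaw": 0,"jaw": 255},{"offset": [0,-0.07,0],"yaw": 0,"jaw": 255},{"offset": [0,-0.1,0],"yaw": 0,"jaw": 255},{"offset": [0,-0.13,0],"yaw": 0,"jaw": 255},{"offset": [0,-0.13,0],"yaw": 0,"jaw": 255}])

```text
clock: 3.58
position: [0.4344, 0.2904, 0.1624]
ee_rot: [-0.691, -0.145, 0.137, 0.695]
ft_force: [1.3, -0.0, -0.1]
grip_width: 0.579
```

```bash
python3 - <<'E'
from h import *
go(.46,.09,.15,7)
p=cam('wrist'); save(p,'w2'); G=grid(p)
for n in ('pocket_three','pocket_block','pocket_two','saddles'):
    for r in manip.spot_point(p,n)[:3]: print(n,np.round(r['centre'],1),round(r['confidence'],2),dep(p,r['centre']).round(4),atz(p,[r['centre']],.006).round(4))
m=(p['pixels'].min(2)>170).astype(np.uint8); m=cv2.morphologyEx(m,cv2.MORPH_OPEN,np.ones((5,5)))
_,lab,st,ce=cv2.connectedComponentsWithStats(m)
for i in range(1,len(st)):
    if st[i,4]>300:
        vv,uu=np.where(lab==i); P=atz(p,np.c_[uu,vv],.006)[:,:2].astype(np.float32)
        c,s,a=cv2.minAreaRect(P*1000); print(ce[i].round(),np.round(c,1),np.round(s,1),round(a,1),np.median(G[vv,uu,2]).round(4))
E
```

```text
t 3.58 pos [0.4344 0.2904 0.1624] zang 113.0 | offset [-0.0549  0.0109 -0.1945] yaw 106.0 rows 16
pocket_three [119.5 122.5] 0.68 [[0.4483 0.0864 0.0048]] [[0.448  0.0871 0.006 ]]
pocket_block [ 40.3 100.7] 0.93 [[0.4575 0.013  0.0051]] [[0.4572 0.0138 0.006 ]]
pocket_two [ 29.5 288. ] 0.22 [[0.6679 0.0329 0.0143]] [[0.6771 0.026  0.006 ]]
saddles [ 28.3 290.4] 0.31 [[0.6701 0.0333 0.0157]] [[0.681 0.025 0.006]]
[ 40. 102.] [458.9  14. ] [40.5 58.6] 8.0 0.0049
[111. 118.] [449.1  85.1] [64.7 62.7] 7.4 0.0048
[508. 205.] [372.2 487.9] [98.4  7. ] 51.1 0.0147
[327. 221.] [467.9 308.3] [28.1 98.8] 22.9 0.1512
[321. 254.] [505.3 322.4] [12.7 96.6] 22.8 0.1519
[ 24. 288.] [678.9  20.1] [20.  49.3] 4.9 0.0148
[320. 283.] [538.1 337.5] [17.6 97.7] 17.3 0.1521
[ 70. 299.] [673.9  71.5] [20.2 49.4] 5.5 0.0148
[113. 309.] [668.8 122. ] [20.5 49.4] 4.9 0.0149
```

View pics/w2.png

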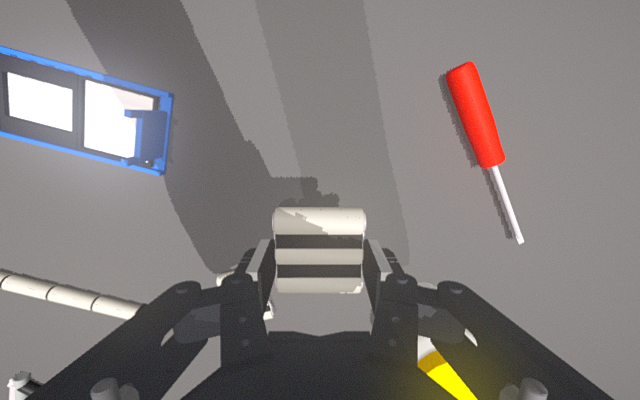

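```bash
python3 -c "
from h import *
go(.449,.0837,.12,7.7)"
```

```text
t 3.83 pos [0.4313 0.2881 0.1547] zang 113.0 | offset [-0.0636  0.0344 -0.1951] yaw 105.3 rows 16
```

Request:
move_arm(increments=[{"offset": [-0.0636,0.034,-0.195],"yaw": 105,"jaw": 255},{"offset": [-0.0636,0.034,-0.195],"yaw": 105,"jaw": 255},{"offset": [-0.0636,0.034,-0.195],"yaw": 105,"jaw": 255},{"offset": [-0.0636,0.034,-0.195],"yaw": 105,"jaw": 255},{"offset": [-0.0636,0.034,-0.195],"yaw": 105,"jaw": 255},{"offset": [-0.0636,0.034,-0.195],"yaw": 105,"jaw": 255},{"offset": [-0.0636,0.034,-0.195],"yaw": 105,"jaw": 255},{"offset": [-0.0636,0.034,-0.195],"yaw": 105,"jaw": 255},{"offset": [-0.0636,0.034,-0.195],"yaw": 105,"jaw": 255},{"offset": [-0.0636,0.034,-0.195],"yaw": 105,"jaw": 255}])

```text
clock: 4.67
position: [0.4482, 0.0834, 0.1192]
ee_rot: [-0.643, 0.293, -0.293, 0.644]
ft_force: [0.7, 0.3, -1.2]
grip_width: 0.568
```

```bash
python3 -c "
from h import *
go(.449,.0837,.12,7.7)"
```

```text
t 4.67 pos [0.4482 0.0834 0.1192] zang 41.0 | offset [ 0.0003 -0.0008  0.0008] yaw 33.3 rows 6
```

Request:
move_arm(increments=[{"offset": [0,0,0],"yaw": 33.3,"jaw": 255},{"offset": [0,0,0],"yaw": 33.3,"jaw": 255},{"offset": [0,0,0],"yaw": 33.3,"jaw": 255},{"offset": [0,0,0],"yaw": 33.3,"jaw": 255},{"offset": [0,0,0],"yaw": 33.3,"jaw": 255},{"offset": [0,0,0],"yaw": 33.3,"jaw": 255},{"offset": [0,0,0],"yaw": 33.3,"jaw": 255},{"offset": [0,0,0],"yaw": 33.3,"jaw": 255},{"offset": [0,0,0],"yaw": 33.3,"jaw": 255}])

```text
clock: 5.42
position: [0.448, 0.0834, 0.1188]
ee_rot: [0.533, -0.465, 0.464, -0.533]
ft_force: [1.0, -0.6, -1.3]
grip_width: 0.574
```

```bash
cat > pk.py <<'E'
from h import *
def pockets(p,thr=170):
    G=grid(p); m=(p['pixels'].min(2)>thr).astype(np.uint8); m=cv2.morphologyEx(m,cv2.MORPH_OPEN,np.ones((5,5)))
    _,lab,st,ce=cv2.connectedComponentsWithStats(m)
    for i in range(1,len(st)):
        if st[i,4]>300:
            vv,uu=np.where(lab==i); P=atz(p,np.c_[uu,vv],.006)[:,:2].astype(np.float32)
            c,s,a=cv2.minAreaRect(P*1000); print('px',ce[i].round(),'c',np.round(c,1),np.round(s,1),round(a,1),'z',np.median(G[vv,uu,2]).round(4))
E
python3 - <<'E'
from pk import *
go(.449,.0837,.12,7.7)
p=cam('wrist'); save(p,'w3'); pockets(p)
for r in manip.spot_point(p,'pack_three_mid')[:2]: print(r,dep(p,r['centre']),atz(p,[r['centre']],.105))
go(.449,.0837,.12,7.7)
E
```

```text
t 5.42 pos [0.448  0.0834 0.1188] zang 7.9 | offset [-0.0002 -0.0012  0.001 ] yaw 0.2 rows 2
px [511.  24.] c [572.1 245. ] [15.8 40.6] 35.9 z 0.0151
px [541.  16.] c [593.  252.6] [10.2 28. ] 36.6 z 0.0158
px [567.  10.] c [611.  259.9] [10.1 17.9] 37.1 z 0.0157
px [571. 191.] c [668.7 125.5] [19.2 49.7] 5.6 z 0.0152
px [319. 202.] c [446.6  85.9] [86.1 63.6] 9.5 z 0.006
px [555. 244.] c [674.   73.8] [19.1 50.3] 4.9 z 0.0152
px [319. 255.] c [454.8  32.5] [81.4 11.6] 7.9 z 0.1083
px [541. 292.] c [679.1  22.2] [18.9 50.5] 5.0 z 0.0151
px [315. 287.] c [458.3  -4. ] [83.  23.9] 6.8 z 0.1078
px [320. 325.] c [467.9 -47.6] [63.6 22.5] 7.9 z 0.0048
{'centre': [317.4, 252.0], 'confidence': 0.85} [[0.44680126 0.08775442 0.10836892]] [[0.44701477 0.08605368 0.105     ]]
t 5.52 pos [0.4481 0.0834 0.119 ] zang 7.8 | offset [-0.0002 -0.001   0.0009] yaw 0.1 rows 2
```

View pics/w3.png

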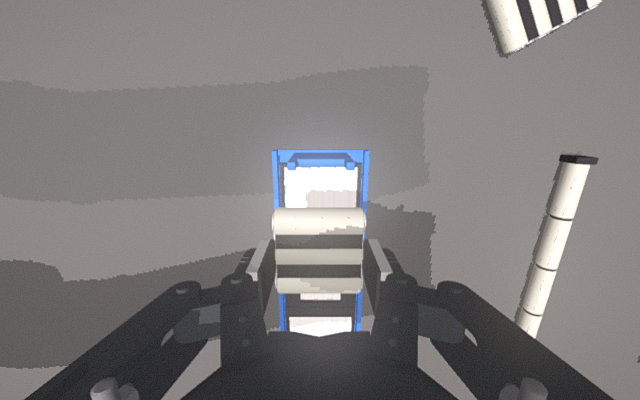

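```bash
python3 - <<'E'
from pk import *
p=cam('wrist'); im=p['pixels'].min(2).astype(int)
col=im[150:210,300:345:10]; print(col[:40].T.tolist())
print(im[195,275:292].tolist(),im[195,350:370].tolist())
print(atz(p,[[320,167],[284.5,195],[357,195]],.006).round(4))
E
```

```text
[[123, 123, 119, 106, 104, 110, 106, 109, 114, 125, 134, 140, 129, 131, 127, 120, 160, 255, 255, 255, 255, 255, 255, 255, 255, 255, 255, 255, 255, 255, 255, 255, 255, 255, 255, 255, 255, 255, 255, 255], [126, 128, 122, 113, 108, 109, 109, 115, 117, 126, 134, 136, 136, 130, 128, 118, 160, 255, 255, 255, 255, 255, 255, 255, 255, 255, 255, 255, 255, 255, 255, 255, 255, 255, 255, 255, 255, 255, 255, 255], [125, 132, 121, 109, 111, 110, 112, 114, 111, 125, 132, 137, 131, 132, 127, 122, 172, 255, 255, 255, 255, 255, 255, 255, 255, 255, 255, 255, 255, 255, 255, 255, 255, 255, 255, 255, 255, 255, 255, 255], [127, 123, 114, 114, 113, 112, 113, 112, 111, 126, 132, 139, 130, 134, 123, 119, 160, 255, 255, 255, 255, 255, 255, 255, 255, 255, 255, 255, 255, 255, 255, 255, 255, 255, 255, 255, 255, 255, 255, 255], [122, 124, 117, 107, 107, 110, 108, 109, 106, 125, 134, 134, 134, 130, 123, 114, 171, 255, 255, 255, 255, 255, 255, 255, 255, 255, 255, 255, 255, 255, 255, 255, 255, 255, 255, 255, 255, 255, 255, 255]]
[120, 124, 128, 115, 115, 119, 130, 126, 125, 186, 255, 255, 255, 255, 255, 255, 255] [219, 218, 221, 223, 225, 226, 154, 112, 110, 114, 115, 113, 109, 121, 117, 117, 116, 151, 141, 143]
[[0.4447 0.117  0.006 ]
 [0.4167 0.0877 0.006 ]
 [0.4809 0.0965 0.006 ]]
```

Request:
move_arm(increments=[{"offset": [0,0.04,0.002],"yaw": 0,"jaw": 255},{"offset": [0,0.07,0.002],"yaw": 0,"jaw": 255},{"offset": [0,0.08,0.002],"yaw": 0,"jaw": 255},{"offset": [0,0.085,0.002],"yaw": 0,"jaw": 255},{"offset": [0,0.087,0.002],"yaw": 0,"jaw": 255},{"offset": [0,0.0885,0.002],"yaw": 0,"jaw": 255},{"offset": [0,0.0885,0.002],"yaw": 0,"jaw": 255},{"offset": [0,0.0885,0.002],"yaw": 0,"jaw": 255}])

```text
clock: 6.23
position: [0.4513, 0.0841, 0.0322]
ee_rot: [-0.532, 0.465, -0.465, 0.534]
ft_force: [-0.8, -0.2, 1.0]
grip_width: 0.571
```

Request:
move_arm(increments=[{"offset": [0,0.001,-0.001],"yaw": 0,"jaw": 90},{"offset": [0,0.001,-0.001],"yaw": 0,"jaw": 70},{"offset": [0,0,-0.001],"yaw": 0,"jaw": 60},{"offset": [0,-0.02,-0.001],"yaw": 0,"jaw": 40},{"offset": [0,-0.06,-0.001],"yaw": 0,"jaw": 0},{"offset": [0,-0.1,-0.001],"yaw": 0,"jaw": 0},{"offset": [0,-0.14,-0.001],"yaw": 0,"jaw": 0},{"offset": [0,-0.17,-0.001],"yaw": 0,"jaw": 0},{"offset": [0,-0.17,-0.001],"yaw": 0,"jaw": 0},{"offset": [0,-0.17,-0.001],"yaw": 0,"jaw": 0}])

```text
clock: 7.07
position: [0.451, 0.084, 0.2042]
ee_rot: [-0.531, 0.464, -0.466, 0.535]
ft_force: [-0.5, 1.7, -1.1]
grip_width: 0.996
```

```bash
python3 - <<'E'
from pk import *
go(.583,-.287,.2,-20)
p=cam('wrist'); save(p,'w4'); pockets(p)
for n in ('pack_three_mid','pocket_block'):
  for r in manip.spot_point(p,n)[:2]: print(n,r,dep(p,r['centre']),atz(p,[r['centre']],.015))
E
```

```text
t 7.07 pos [0.451  0.084  0.2042] zang 7.8 | offset [0.3855 0.0037 0.0805] yaw 27.8 rows 11
px [483.  25.] c [598.4 272.4] [ 9.7 51.2] 36.8 z 0.0158
px [502.  19.] c [615.8 280.6] [10.4 43.7] 36.7 z 0.0157
px [466.  35.] c [583.5 261.7] [ 9.8 51.3] 36.6 z 0.0157
px [448.  45.] c [567.1 249.2] [13.9 52. ] 36.7 z 0.0153
px [ 15. 168.] c [92.6 52. ] [128.3  35.4] 89.4 z 0.0109
px [502. 173.] c [667.2 125.8] [16.7 48.6] 4.7 z 0.0153
px [314. 177.] c [448.9  86. ] [64.4 63.5] 7.7 z 0.0199
px [493. 213.] c [672.3  75. ] [16.6 48.9] 5.6 z 0.0152
px [316. 237.] c [458.4  14.9] [39.  59.2] 7.6 z 0.0047
px [484. 251.] c [677.4  23.8] [16.5 48.7] 5.1 z 0.0153
px [612. 265.] c [853.1  27.7] [47.9 19.2] 7.5 z 0.0126
px [316. 287.] c [468.8 -57.6] [64.2 43.2] 7.5 z 0.0046
pack_three_mid {'centre': [317.7, 182.8], 'confidence': 0.72} [[0.45055727 0.08823047 0.02108303]] [[0.45075683 0.08688722 0.015     ]]
pocket_block {'centre': [317.2, 237.0], 'confidence': 0.72} [[0.45993702 0.01454785 0.00478687]] [[0.45932341 0.01901025 0.015     ]]
```

View pics/w4.png

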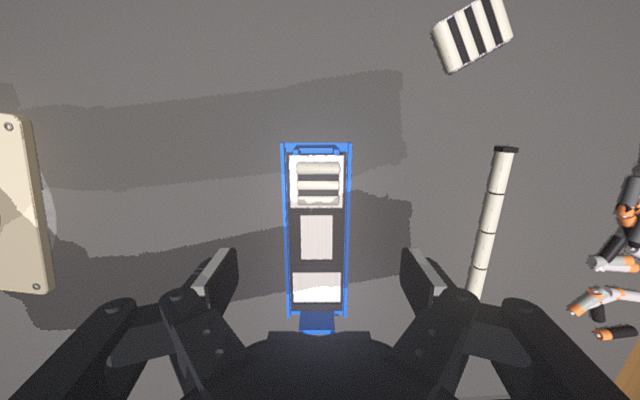

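```bash
python3 -c "
from h import *
go(.583,-.287,.18,-70)"
```

```text
t 7.22 pos [0.4494 0.0835 0.2012] zang 7.8 | offset [0.3852 0.0209 0.0822] yaw 77.8 rows 12
```

Request:
move_arm(increments=[{"offset": [0.385,0.02,0.082],"yaw": 77.8,"jaw": 0},{"offset": [0.385,0.02,0.082],"yaw": 77.8,"jaw": 0},{"offset": [0.385,0.02,0.082],"yaw": 77.8,"jaw": 0},{"offset": [0.385,0.02,0.082],"yaw": 77.8,"jaw": 0},{"offset": [0.385,0.02,0.082],"yaw": 77.8,"jaw": 0},{"offset": [0.385,0.02,0.082],"yaw": 77.8,"jaw": 0},{"offset": [0.385,0.02,0.082],"yaw": 77.8,"jaw": 0},{"offset": [0.385,0.02,0.082],"yaw": 77.8,"jaw": 0},{"offset": [0.385,0.02,0.082],"yaw": 77.8,"jaw": 0},{"offset": [0.385,0.02,0.082],"yaw": 77.8,"jaw": 0}])

```text
clock: 8.05
position: [0.5817, -0.292, 0.1788]
ee_rot: [0.158, -0.689, 0.69, -0.156]
ft_force: [0.4, -0.7, 0.8]
grip_width: 0.996
```

```bash
python3 -c "
from h import *
go(.583,-.287,.18,-70)"
```

```text
t 8.05 pos [ 0.5817 -0.292   0.1788] zang -64.4 | offset [-0.0033 -0.0013 -0.004 ] yaw 5.6 rows 2
```

Request:
move_arm(increments=[{"offset": [-0.003,0,-0.004],"yaw": 5.6,"jaw": 0},{"offset": [-0.003,0,-0.004],"yaw": 5.6,"jaw": 0},{"offset": [-0.003,0,-0.004],"yaw": 5.6,"jaw": 0},{"offset": [-0.003,0,-0.004],"yaw": 5.6,"jaw": 0}])

```text
clock: 8.38
position: [0.5826, -0.2859, 0.178]
ee_rot: [-0.126, 0.696, -0.696, 0.123]
ft_force: [0.0, -0.3, 0.1]
grip_width: 0.999
```

```bash
python3 - <<'E'
from pk import *
go(.583,-.287,.18,-70)
p=cam('wrist'); save(p,'w5')
for n in ('block_mid','pack_two_mid'):
  for r in manip.spot_point(p,n)[:4]: print(n,r,dep(p,r['centre']),atz(p,[r['centre']],.009)); blob(p,r['centre'],.016,white=False,r=70)
E
```

```text
t 8.38 pos [ 0.5826 -0.2859  0.178 ] zang -69.7 | offset [-0.     -0.002   0.0011] yaw 0.3 rows 2
block_mid {'centre': [320.1, 186.3], 'confidence': 0.92} [[ 0.58614392 -0.28492834  0.01763647]] [[ 0.58417272 -0.28568764  0.009     ]]
blob c [ 586.5 -284.8] size [52. 26.] ang 16.8 n 1123 z50/95 [0.0169 0.018 ] px 308 161 333 209
pack_two_mid {'centre': [428.0, 185.3], 'confidence': 0.78} [[ 0.62650168 -0.39354588  0.01392637]] [[ 0.62608105 -0.39582862  0.009     ]]
blob c [ 624.3 -396.8] size [51.3 33.4] ang 71.7 n 1419 z50/95 [0.0146 0.0163] px 405 164 455 211
pack_two_mid {'centre': [343.1, 314.9], 'confidence': 0.58} [[ 0.44092199 -0.36934533  0.01449345]] [[ 0.43691048 -0.37143402  0.009     ]]
blob c [ 446.3 -366.8] size [53.4 33.3] ang 16.5 n 943 z50/95 [0.0146 0.0163] px 329 293 357 329
pack_two_mid {'centre': [398.4, 257.8], 'confidence': 0.56} [[ 0.53761312 -0.39936326  0.01636388]] [[ 0.53469025 -0.40295434  0.009     ]]
blob c [ 530.7 -391.2] size [35.8 26.3] ang 23.8 n 572 z50/95 [0.0144 0.0164] px 378 246 401 274
pack_two_mid {'centre': [461.1, 298.8], 'confidence': 0.46} [[ 0.61169961 -0.32708425  0.22034348]] [[ 0.51009145 -0.50022693  0.009     ]]
no blob
```

View pics/w5.png

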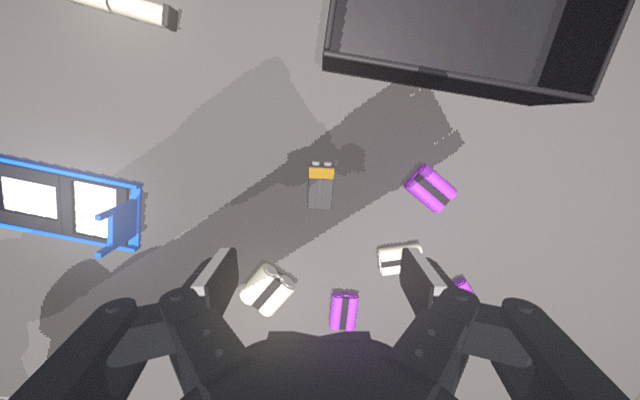

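```bash
python3 -c "
from h import *
go(.585,-.2853,.024,-73)"
```

```text
t 8.53 pos [ 0.5829 -0.2862  0.1789] zang -69.8 | offset [-2.700e-03  1.549e-01 -1.000e-04] yaw 3.2 rows 5
```

Request:
move_arm(increments=[{"offset": [-0.0027,0.13,0],"yaw": 3.2,"jaw": 0},{"offset": [-0.0027,0.13,0],"yaw": 3.2,"jaw": 0},{"offset": [-0.0027,0.13,0],"yaw": 3.2,"jaw": 0},{"offset": [-0.0027,0.145,0],"yaw": 3.2,"jaw": 60},{"offset": [-0.0027,0.155,0],"yaw": 3.2,"jaw": 80},{"offset": [-0.0027,0.155,0],"yaw": 3.2,"jaw": 120},{"offset": [-0.0027,0.155,0],"yaw": 3.2,"jaw": 255},{"offset": [-0.0027,0.155,0],"yaw": 3.2,"jaw": 255},{"offset": [-0.0027,0.155,0],"yaw": 3.2,"jaw": 255},{"offset": [-0.0027,0.155,0],"yaw": 3.2,"jaw": 255}])

```text
clock: 9.37
position: [0.5864, -0.2861, 0.0263]
ee_rot: [0.104, -0.699, 0.7, -0.105]
ft_force: [-0.9, 0.3, 7.2]
grip_width: 0.293
```

Request:
move_arm(increments=[{"offset": [0,0,0],"yaw": 0,"jaw": 255},{"offset": [0,0,0],"yaw": 0,"jaw": 255},{"offset": [0,0,0],"yaw": 0,"jaw": 255},{"offset": [0,-0.03,0],"yaw": 0,"jaw": 255},{"offset": [0,-0.07,0],"yaw": 0,"jaw": 255},{"offset": [0,-0.1,0],"yaw": 0,"jaw": 255},{"offset": [0,-0.12,0],"yaw": 0,"jaw": 255}])

```text
clock: 9.95
position: [0.5869, -0.2866, 0.1499]
ee_rot: [0.103, -0.698, 0.701, -0.106]
ft_force: [0.2, -0.6, 0.1]
grip_width: 0.292
```

```bash
python3 -c "
from h import *
go(.459,.0142,.12,7.6)"
```

```text
t 9.95 pos [ 0.5869 -0.2866  0.1499] zang -73.0 | offset [ 0.0347  0.0284 -0.3251] yaw -80.6 rows 13
```

Request:
move_arm(increments=[{"offset": [0.0347,0.028,-0.325],"yaw": -80.6,"jaw": 255},{"offset": [0.0347,0.028,-0.325],"yaw": -80.6,"jaw": 255},{"offset": [0.0347,0.028,-0.325],"yaw": -80.6,"jaw": 255},{"offset": [0.0347,0.028,-0.325],"yaw": -80.6,"jaw": 255},{"offset": [0.0347,0.028,-0.325],"yaw": -80.6,"jaw": 255},{"offset": [0.0347,0.028,-0.325],"yaw": -80.6,"jaw": 255},{"offset": [0.0347,0.028,-0.325],"yaw": -80.6,"jaw": 255},{"offset": [0.0347,0.028,-0.325],"yaw": -80.6,"jaw": 255},{"offset": [0.0347,0.028,-0.325],"yaw": -80.6,"jaw": 255},{"offset": [0.0347,0.028,-0.325],"yaw": -80.6,"jaw": 255}])

```text
clock: 10.78
position: [0.4582, 0.0163, 0.1204]
ee_rot: [0.496, -0.502, 0.505, -0.497]
ft_force: [0.3, -0.4, -0.9]
grip_width: 0.295
```

```bash
python3 -c "
from h import *
go(.459,.0152,.12,7.6)"
```

```text
t 10.78 pos [0.4582 0.0163 0.1204] zang -0.8 | offset [0.0011 0.0004 0.0008] yaw -8.4 rows 3
```

Request:
move_arm(increments=[{"offset": [0.001,0,0.001],"yaw": -8.4,"jaw": 255},{"offset": [0.001,0,0.001],"yaw": -8.4,"jaw": 255},{"offset": [0.001,0,0.001],"yaw": -8.4,"jaw": 255},{"offset": [0.001,0,0.001],"yaw": -8.4,"jaw": 255},{"offset": [0.001,0,0.001],"yaw": -8.4,"jaw": 255}])

```text
clock: 11.2
position: [0.4591, 0.0152, 0.1204]
ee_rot: [-0.531, 0.465, -0.468, 0.532]
ft_force: [1.0, 0.6, 1.1]
grip_width: 0.294
```

```bash
python3 - <<'E'
from pk import *
p=cam('wrist'); save(p,'w6',(220,120,420,340),2.5); pockets(p)
for r in manip.spot_point(p,'block_mid')[:1]: print(r,dep(p,r['centre']),atz(p,[r['centre']],.105))
go(.459,.0152,.031,7.6)
E
```

```text
px [589. 103.] c [668.9 128.3] [18.2 49.4] 5.2 z 0.0155
px [317. 119.] c [449.3  85.6] [64.1 65.6] 7.8 z 0.0196
px [571. 166.] c [673.9  76.8] [18.2 49.5] 5.5 z 0.0153
px [317. 190.] c [457.2  26.6] [40.1 36. ] 7.4 z 0.005
px [554. 222.] c [679.1  24.7] [18.2 49.7] 5.5 z 0.0153
px [540. 271.] c [684.2 -27.1] [18.3 50. ] 5.6 z 0.0152
px [527. 315.] c [689.4 -77.9] [18.  49.5] 5.6 z 0.0152
{'centre': [319.7, 255.4], 'confidence': 0.85} [[0.45943802 0.01826019 0.11104924]] [[0.45989922 0.01509857 0.105     ]]
t 11.3 pos [0.4592 0.0152 0.1204] zang 7.5 | offset [-0.0003  0.0894 -0.0004] yaw -0.1 rows 4
```

View pics/w6.png

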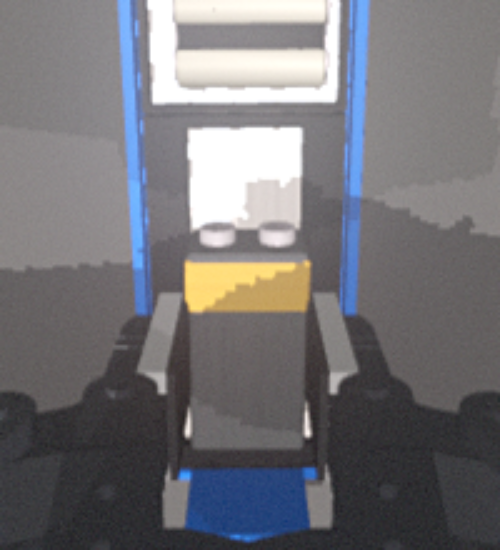

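Request:
move_arm(increments=[{"offset": [0,0.04,0],"yaw": 0,"jaw": 255},{"offset": [0,0.07,0],"yaw": 0,"jaw": 255},{"offset": [0,0.08,0],"yaw": 0,"jaw": 255},{"offset": [0,0.085,0],"yaw": 0,"jaw": 255},{"offset": [0,0.0885,0],"yaw": 0,"jaw": 255},{"offset": [0,0.0885,0],"yaw": 0,"jaw": 255},{"offset": [0,0.0885,0],"yaw": 0,"jaw": 255},{"offset": [0,0.0885,0],"yaw": 0,"jaw": 255}])

```text
clock: 11.97
position: [0.4604, 0.0152, 0.0331]
ee_rot: [-0.531, 0.464, -0.468, 0.533]
ft_force: [-0.4, 0.3, 0.5]
grip_width: 0.293
```

Request:
move_arm(increments=[{"offset": [0,0,0],"yaw": 0,"jaw": 160},{"offset": [0,0,0],"yaw": 0,"jaw": 145},{"offset": [0,0,0],"yaw": 0,"jaw": 130},{"offset": [0,-0.02,0],"yaw": 0,"jaw": 110},{"offset": [0,-0.06,0],"yaw": 0,"jaw": 40},{"offset": [0,-0.1,0],"yaw": 0,"jaw": 0},{"offset": [0,-0.14,0],"yaw": 0,"jaw": 0},{"offset": [0,-0.16,0],"yaw": 0,"jaw": 0}])

```text
clock: 12.63
position: [0.4609, 0.0154, 0.1978]
ee_rot: [-0.529, 0.463, -0.469, 0.534]
ft_force: [1.3, 1.4, -0.1]
grip_width: 1.001
```

```bash
python3 -c "
from pk import *
go(.530,-.405,.18,-61)
p=cam('wrist'); pockets(p)
for r in manip.spot_point(p,'block_mid')[:1]: print(r,dep(p,r['centre']),atz(p,[r['centre']],.015))
"
```

```text
t 12.63 pos [0.4609 0.0154 0.1978] zang 7.5 | offset [0.4258 0.0187 0.0136] yaw 68.5 rows 12
px [517. 107.] c [667.8 128.3] [19.2 49.2] 5.7 z 0.0152
px [314. 119.] c [449.   85.7] [65.5 65.7] 7.5 z 0.0189
px [  8. 203.] c [107.  -41.7] [156.3  27. ] 79.4 z 0.0108
px [ 22. 147.] c [128.4  15.7] [11.6 37.4] 1.4 z -0.001
px [507. 155.] c [672.9  77.1] [19.2 49.3] 5.5 z 0.0151
px [311. 181.] c [458.3  14.9] [40.5 61.4] 7.4 z 0.0121
px [497. 198.] c [678.1  25.4] [19.2 50. ] 4.7 z 0.015
px [628. 214.] c [847.   27.4] [33.9 18.4] 3.8 z 0.0127
px [488. 237.] c [683.3 -26. ] [19.1 50.4] 4.8 z 0.015
px [316. 241.] c [468.9 -57.7] [64.6 46.5] 7.2 z 0.0048
px [480. 273.] c [688.5 -76.9] [18.8 49. ] 5.4 z 0.015
{'centre': [315.8, 187.5], 'confidence': 0.75} [[0.4597286  0.01524626 0.02303701]] [[0.45998715 0.01328866 0.015     ]]
```

```bash
python3 -c "
from pk import *
go(.530,-.407,.18,-61)
"
```

```text
t 12.73 pos [0.4616 0.0158 0.1972] zang 7.5 | offset [0.4281 0.0178 0.0123] yaw 68.5 rows 12
```

Request:
move_arm(increments=[{"offset": [0.428,0.018,0.012],"yaw": 68.5,"jaw": 0},{"offset": [0.428,0.018,0.012],"yaw": 68.5,"jaw": 0},{"offset": [0.428,0.018,0.012],"yaw": 68.5,"jaw": 0},{"offset": [0.428,0.018,0.012],"yaw": 68.5,"jaw": 0},{"offset": [0.428,0.018,0.012],"yaw": 68.5,"jaw": 0},{"offset": [0.428,0.018,0.012],"yaw": 68.5,"jaw": 0},{"offset": [0.428,0.018,0.012],"yaw": 68.5,"jaw": 0},{"offset": [0.428,0.018,0.012],"yaw": 68.5,"jaw": 0},{"offset": [0.428,0.018,0.012],"yaw": 68.5,"jaw": 0},{"offset": [0.428,0.018,0.012],"yaw": 68.5,"jaw": 0}])

```text
clock: 13.57
position: [0.5277, -0.3969, 0.1789]
ee_rot: [0.171, -0.684, 0.686, -0.179]
ft_force: [0.2, 0.9, 0.7]
grip_width: 1.001
```

Request:
move_arm(increments=[{"offset": [0.011,0,0],"yaw": 0,"jaw": 0},{"offset": [0.011,0,0],"yaw": 0,"jaw": 0},{"offset": [0.011,0,0],"yaw": 0,"jaw": 0},{"offset": [0.011,0,0],"yaw": 0,"jaw": 0}])

```text
clock: 13.9
position: [0.5188, -0.4006, 0.1786]
ee_rot: [0.171, -0.685, 0.685, -0.18]
ft_force: [0.7, 0.4, 0.4]
grip_width: 1.001
```

```bash
python3 - <<'E'
from pk import *
go(.530,-.407,.18,-61)
p=cam('wrist'); save(p,'w7')
for r in manip.spot_point(p,'pack_two_mid')[:4]: print(r,dep(p,r['centre']),atz(p,[r['centre']],.009)); blob(p,r['centre'],.014,white=True,r=70)
go(.530,-.407,.18,-61)
E
```

```text
t 13.9 pos [ 0.5188 -0.4006  0.1786] zang -61.2 | offset [-0.0068 -0.0013  0.0111] yaw -0.2 rows 2
{'centre': [392.5, 237.5], 'confidence': 0.92} [[ 0.51149391 -0.49962059  0.0147402 ]] [[ 0.51011864 -0.50228914  0.009     ]]
blob c [ 510.  -499.7] size [49.9 33.5] ang 54.8 n 767 z50/95 [0.0151 0.0164] px 373 217 407 259
{'centre': [370.3, 101.1], 'confidence': 0.84} [[ 0.62370134 -0.4007696   0.01465117]] [[ 0.62453869 -0.40146587  0.009     ]]
blob c [ 623.2 -398.6] size [49.1 33.6] ang 71.4 n 1315 z50/95 [0.015  0.0166] px 343 71 392 121
{'centre': [329.1, 183.4], 'confidence': 0.8} [[ 0.53155095 -0.40578083  0.01475342]] [[ 0.5305713 -0.4065896  0.009    ]]
blob c [ 534.7 -404.7] size [32.7 48.8] ang 28.7 n 1110 z50/95 [0.015  0.0166] px 307 165 352 195
{'centre': [266.7, 235.6], 'confidence': 0.69} [[ 0.44503267 -0.3734513   0.01466562]] [[ 0.44237457 -0.37361459  0.009     ]]
blob c [ 439.  -369.9] size [41.7 31.6] ang 16.1 n 787 z50/95 [0.015  0.0166] px 247 224 277 256
t 14.0 pos [ 0.5192 -0.4002  0.1791] zang -61.2 | offset [-0.0062 -0.0008  0.0111] yaw -0.2 rows 2
```

View pics/w7.png

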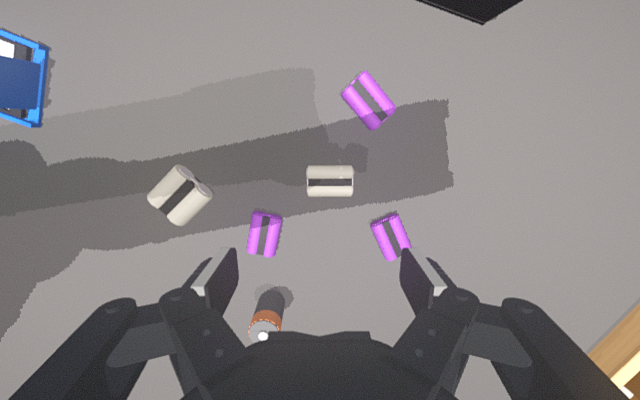

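```bash
python3 -c "
from pk import *
go(.5325,-.4058,.024,-61)
"
```

```text
t 14.0 pos [ 0.5192 -0.4002  0.1791] zang -61.2 | offset [-0.0071  0.1552  0.0106] yaw -0.2 rows 5
```

Request:
move_arm(increments=[{"offset": [-0.007,0.03,0.0106],"yaw": 0,"jaw": 0},{"offset": [-0.007,0.07,0.0106],"yaw": 0,"jaw": 0},{"offset": [-0.007,0.11,0.0106],"yaw": 0,"jaw": 0},{"offset": [-0.007,0.14,0.0106],"yaw": 0,"jaw": 0},{"offset": [-0.007,0.155,0.0106],"yaw": 0,"jaw": 0},{"offset": [-0.007,0.155,0.0106],"yaw": 0,"jaw": 20},{"offset": [-0.007,0.155,0.0106],"yaw": 0,"jaw": 60},{"offset": [-0.007,0.155,0.0106],"yaw": 0,"jaw": 255},{"offset": [-0.007,0.155,0.0106],"yaw": 0,"jaw": 255},{"offset": [-0.007,0.155,0.0106],"yaw": 0,"jaw": 255}])

```text
clock: 14.83
position: [0.5338, -0.4068, 0.0272]
ee_rot: [0.17, -0.683, 0.686, -0.182]
ft_force: [-0.0, 1.2, 6.6]
grip_width: 0.571
```

Request:
move_arm(increments=[{"offset": [0,0,0],"yaw": 0,"jaw": 255},{"offset": [0,0,0],"yaw": 0,"jaw": 255},{"offset": [0,0,0],"yaw": 0,"jaw": 255},{"offset": [0,-0.03,0],"yaw": 0,"jaw": 255},{"offset": [0,-0.07,0],"yaw": 0,"jaw": 255},{"offset": [0,-0.11,0],"yaw": 0,"jaw": 255},{"offset": [0,-0.13,0],"yaw": 0,"jaw": 255},{"offset": [0,-0.13,0],"yaw": 0,"jaw": 255}])

```text
clock: 15.5
position: [0.5332, -0.4088, 0.1631]
ee_rot: [0.168, -0.681, 0.688, -0.184]
ft_force: [0.7, -0.3, -0.4]
grip_width: 0.567
```

```bash
python3 -c "
from pk import *
go(.4688,-.0577,.125,7.6)
"
```

```text
t 15.5 pos [ 0.5332 -0.4088  0.1631] zang -61.2 | offset [-0.1122  0.0351 -0.3392] yaw -68.8 rows 11
```

Request:
move_arm(increments=[{"offset": [-0.112,0.035,-0.339],"yaw": -68.8,"jaw": 255},{"offset": [-0.112,0.035,-0.339],"yaw": -68.8,"jaw": 255},{"offset": [-0.112,0.035,-0.339],"yaw": -68.8,"jaw": 255},{"offset": [-0.112,0.035,-0.339],"yaw": -68.8,"jaw": 255},{"offset": [-0.112,0.035,-0.339],"yaw": -68.8,"jaw": 255},{"offset": [-0.112,0.035,-0.339],"yaw": -68.8,"jaw": 255},{"offset": [-0.112,0.035,-0.339],"yaw": -68.8,"jaw": 255},{"offset": [-0.112,0.035,-0.339],"yaw": -68.8,"jaw": 255},{"offset": [-0.112,0.035,-0.339],"yaw": -68.8,"jaw": 255},{"offset": [-0.112,0.035,-0.339],"yaw": -68.8,"jaw": 255}])

```text
clock: 16.33
position: [0.4673, -0.0523, 0.1242]
ee_rot: [-0.531, 0.456, -0.468, 0.54]
ft_force: [0.0, 0.3, -0.8]
grip_width: 0.571
```

```bash
python3 -c "
from pk import *
go(.4688,-.0577,.125,7.6)
"
```

```text
t 16.33 pos [ 0.4673 -0.0523  0.1242] zang 8.4 | offset [ 0.0056 -0.0007  0.0007] yaw 0.8 rows 2
```

Request:
move_arm(increments=[{"offset": [0.0056,0,0.001],"yaw": 0.8,"jaw": 255},{"offset": [0.0056,0,0.001],"yaw": 0.8,"jaw": 255},{"offset": [0.0056,0,0.001],"yaw": 0.8,"jaw": 255},{"offset": [0.0056,0,0.001],"yaw": 0.8,"jaw": 255}])

```text
clock: 16.67
position: [0.4691, -0.0588, 0.1242]
ee_rot: [-0.527, 0.46, -0.473, 0.536]
ft_force: [0.0, -0.1, -1.0]
grip_width: 0.569
```

```bash
python3 - <<'E'
from pk import *
go(.4688,-.0577,.033,7.6)
o=manip.get_obs(); print('tool y',Ro.from_quat(o['ee_rot']).as_matrix()[:,1].round(4))
p=cam('wrist'); save(p,'w8',(200,100,440,340),2.4); pockets(p)
for r in manip.spot_point(p,'pack_two_mid')[:1]: print(r,dep(p,r['centre']),atz(p,[r['centre']],.11))
E
```

```text
t 16.67 pos [ 0.4691 -0.0588  0.1242] zang 7.4 | offset [-0.0016  0.0911 -0.0021] yaw -0.2 rows 4
tool y [ 0.0214 -0.0024 -0.9998]
px [312.  34.] c [450.3  76.5] [64.  44.7] 7.8 z 0.0203
px [601.  16.] c [670.6 118.3] [15.4 23.1] 5.3 z 0.0158
px [586.  71.] c [674.3  79.7] [16.5 48.6] 5.5 z 0.0158
px [311. 115.] c [458.9  14.2] [39.8 62.3] 8.1 z 0.0051
px [567. 135.] c [679.4  27.7] [16.6 48.9] 5.1 z 0.0156
px [551. 193.] c [684.5 -23.8] [16.3 49.2] 5.5 z 0.0156
px [315. 198.] c [468.7 -56.8] [64.1 46. ] 7.2 z 0.0049
px [537. 244.] c [689.6 -75.4] [16.2 48.6] 5.5 z 0.0155
{'centre': [317.4, 254.5], 'confidence': 0.63} [[ 0.46862617 -0.05736304  0.11085913]] [[ 0.46869807 -0.05781036  0.11      ]]
```

View pics/w8.png

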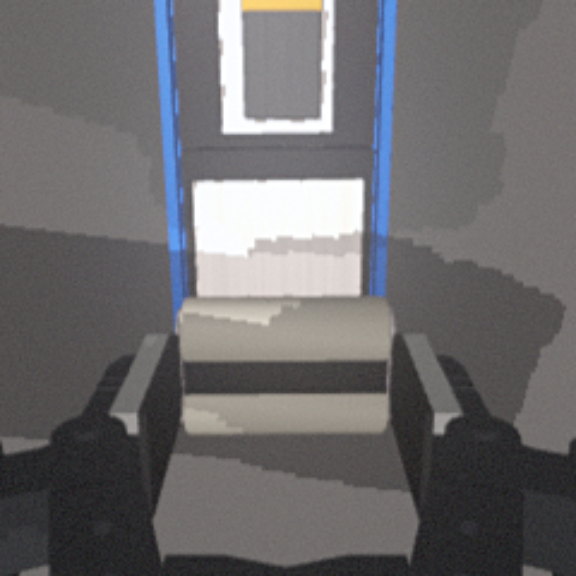

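Request:
move_arm(increments=[{"offset": [-0.0005,0.04,-0.001],"yaw": 0,"jaw": 255},{"offset": [-0.001,0.07,-0.0015],"yaw": 0,"jaw": 255},{"offset": [-0.001,0.08,-0.002],"yaw": 0,"jaw": 255},{"offset": [-0.0015,0.087,-0.002],"yaw": 0,"jaw": 255},{"offset": [-0.0015,0.0905,-0.002],"yaw": 0,"jaw": 255},{"offset": [-0.0015,0.0905,-0.002],"yaw": 0,"jaw": 255},{"offset": [-0.0015,0.0905,-0.002],"yaw": 0,"jaw": 255},{"offset": [-0.0015,0.0905,-0.002],"yaw": 0,"jaw": 255}])

```text
clock: 17.43
position: [0.4698, -0.0574, 0.0348]
ee_rot: [-0.527, 0.46, -0.473, 0.536]
ft_force: [-0.5, 0.4, -0.3]
grip_width: 0.573
```

Request:
move_arm(increments=[{"offset": [0,0,0],"yaw": 0,"jaw": 90},{"offset": [0,0,0],"yaw": 0,"jaw": 70},{"offset": [0,0,0],"yaw": 0,"jaw": 60},{"offset": [0,-0.02,0],"yaw": 0,"jaw": 40},{"offset": [0,-0.06,0],"yaw": 0,"jaw": 0},{"offset": [0,-0.1,0],"yaw": 0,"jaw": 0},{"offset": [0,-0.14,0],"yaw": 0,"jaw": 0},{"offset": [0,-0.17,0],"yaw": 0,"jaw": 0},{"offset": [0,-0.17,0],"yaw": 0,"jaw": 0},{"offset": [0,-0.17,0],"yaw": 0,"jaw": 0}])

```text
clock: 18.27
position: [0.4668, -0.057, 0.2066]
ee_rot: [-0.525, 0.459, -0.474, 0.538]
ft_force: [-0.8, -0.4, -0.3]
grip_width: 1.002
```

```bash
python3 - <<'E'
from pk import *
go(.674,.026,.2,5.5)
p=cam('wrist'); save(p,'w9',(200,0,640,340),1.8); pockets(p)
for n in ('pack_two_mid','block_mid','pack_three_mid','stick_mid'):
  for r in manip.spot_point(p,n)[:1]: print(n,r,dep(p,r['centre']),atz(p,[r['centre']],.015))
E
```

```text
t 18.27 pos [ 0.4668 -0.057   0.2066] zang 7.5 | offset [-0.0553  0.0123  0.216 ] yaw 2.0 rows 7
px [523.  33.] c [666.3 130.3] [18.6 49.3] 5.6 z 0.0155
px [313.  48.] c [448.8  85.6] [65.2 64.5] 7.7 z 0.0192
px [512.  85.] c [671.6  79. ] [18.4 49.2] 5.4 z 0.0154
px [312. 117.] c [458.7  14.4] [41.2 63.2] 8.0 z 0.0052
px [502. 133.] c [676.6  27.7] [18.4 48.1] 5.7 z 0.0152
px [492. 176.] c [681.7 -23.6] [18.5 48.8] 5.4 z 0.0151
px [315. 181.] c [468.3 -56.7] [65.2 48.1] 7.2 z 0.0161
px [484. 216.] c [686.8 -74.7] [18.5 48.9] 5.7 z 0.0151
px [279. 322.] c [ 445.4 -265.7] [26.4 53.1] 71.3 z 0.0216
px [632. 378.] c [1010.1 -307.6] [71.1 22.1] 89.8 z 0.0337
pack_two_mid {'centre': [313.6, 185.3], 'confidence': 0.91} [[ 0.46623435 -0.05774112  0.02034355]] [[ 0.46644601 -0.0590069   0.015     ]]
block_mid {'centre': [318.2, 119.9], 'confidence': 0.94} [[0.4620422  0.01493627 0.02289119]] [[0.46224997 0.01491324 0.015     ]]
pack_three_mid {'centre': [314.1, 46.6], 'confidence': 0.74} [[0.44885509 0.08435105 0.02184366]] [[0.4487427  0.08586802 0.015     ]]
stick_mid {'centre': [501.1, 133.8], 'confidence': 0.77} [[0.66978386 0.02691135 0.01584963]] [[0.67036588 0.02694122 0.015     ]]
```

View pics/w9.png

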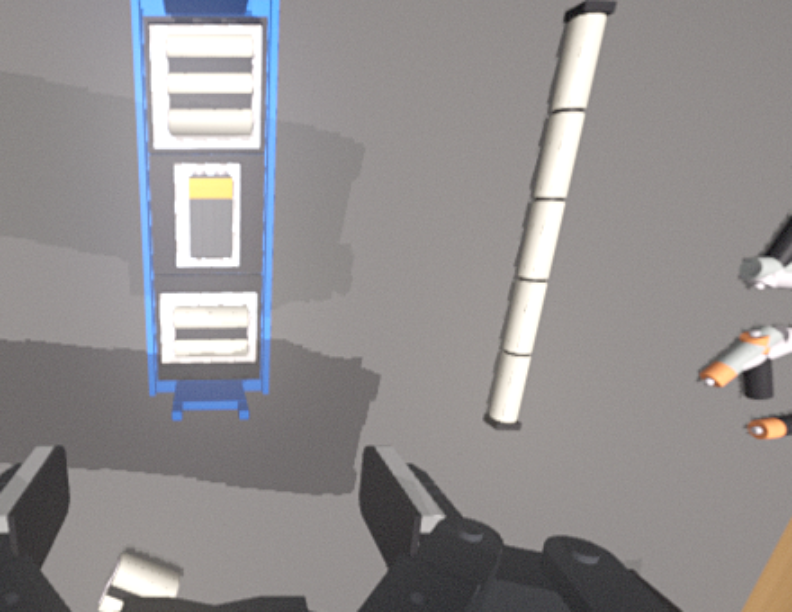

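```bash
python3 -c "
from pk import *
go(.671,.027,.14,5.5)
"
```

```text
t 18.52 pos [ 0.4652 -0.0571  0.2036] zang 7.5 | offset [-0.057   0.0678  0.2136] yaw 2.0 rows 7
```

Request:
move_arm(increments=[{"offset": [-0.057,0.068,0.2136],"yaw": 2,"jaw": 0},{"offset": [-0.057,0.068,0.2136],"yaw": 2,"jaw": 0},{"offset": [-0.057,0.068,0.2136],"yaw": 2,"jaw": 0},{"offset": [-0.057,0.068,0.2136],"yaw": 2,"jaw": 0},{"offset": [-0.057,0.068,0.2136],"yaw": 2,"jaw": 0},{"offset": [-0.057,0.068,0.2136],"yaw": 2,"jaw": 0},{"offset": [-0.057,0.068,0.2136],"yaw": 2,"jaw": 0},{"offset": [-0.057,0.068,0.2136],"yaw": 2,"jaw": 0},{"offset": [-0.057,0.068,0.2136],"yaw": 2,"jaw": 0},{"offset": [-0.057,0.068,0.2136],"yaw": 2,"jaw": 0}])

```text
clock: 19.35
position: [0.6703, 0.0259, 0.1401]
ee_rot: [-0.519, 0.47, -0.482, 0.527]
ft_force: [0.1, 0.7, -0.2]
grip_width: 1.004
```

```bash
python3 - <<'E'
from pk import *
go(.671,.027,.022,5.5)
p=cam('wrist'); pockets(p)
for r in manip.spot_point(p,'stick_mid')[:2]: print(r,dep(p,r['centre']),atz(p,[r['centre']],.015))
blob(p,r['centre'],.015,r=300)
go(.671,.027,.022,5.5)
E
```

```text
t 19.35 pos [0.6703 0.0259 0.1401] zang 5.4 | offset [-0.0015  0.1181 -0.0017] yaw -0.1 rows 4
px [537.  28.] c [841.7 188.4] [13.4 39.6] 17.9 z 0.0257
px [596.  22.] c [891.1 199.2] [64.2 18.5] 41.9 z 0.0255
px [629.  36.] c [923.3 191.9] [30.2 13.3] 69.9 z 0.0123
px [319.  82.] c [663.4 128.8] [13.1 48.2] 4.9 z 0.0159
px [55. 81.] c [442.4 108.7] [65.8 17.5] 8.6 z 0.0202
px [ 58. 110.] c [437.9  85. ] [50.2  9.4] 7.7 z 0.0218
px [319. 143.] c [668.7  76.7] [12.9 48.1] 5.0 z 0.0158
px [554. 145.] c [889.1  96.4] [17.  40.5] 18.9 z 0.0253
px [ 65. 133.] c [440.6  65.2] [50.6 11.5] 7.5 z 0.0214
px [ 81. 144.] c [452.2  56.5] [60.8  9.4] 11.7 z 0.005
px [ 83. 161.] c [454.1  40.7] [36.3  8.4] 7.4 z 0.0051
px [594. 183.] c [942.   63.4] [11.8 38.2] 9.6 z 0.0257
px [320. 188.] c [672.7  35.1] [13.6 27.9] 5.0 z 0.0157
px [543. 198.] c [897.7  45.2] [12.4 49.7] 74.5 z 0.0127
px [494. 211.] c [851.1  27.9] [46.9 17.7] 6.9 z 0.0128
px [107. 241.] c [465.2 -38.8] [59.4  8.3] 7.4 z 0.0048
px [530. 253.] c [901.4 -15.2] [12.9 34.3] 89.2 z 0.0124
{'centre': [319.6, 195.9], 'confidence': 0.55} [[0.67343863 0.0304609  0.01678257]] [[0.67352931 0.02996547 0.015     ]]
blob c [673.3  28.8] size [ 16.7 249.8] ang 5.8 n 4407 z50/95 [0.0153 0.0171] px 309 49 328 309
t 19.45 pos [0.6705 0.0264 0.1406] zang 5.4 | offset [-0.0011  0.1186 -0.0021] yaw -0.1 rows 4
```

Request:
move_arm(increments=[{"offset": [-0.002,0.04,0.001],"yaw": 0,"jaw": 40},{"offset": [-0.002,0.08,0.001],"yaw": 0,"jaw": 80},{"offset": [-0.0023,0.1,0],"yaw": 0,"jaw": 100},{"offset": [-0.0023,0.115,0],"yaw": 0,"jaw": 120},{"offset": [-0.0023,0.1185,0],"yaw": 0,"jaw": 140},{"offset": [-0.0023,0.1185,0],"yaw": 0,"jaw": 140},{"offset": [-0.0023,0.1185,0],"yaw": 0,"jaw": 255},{"offset": [-0.0023,0.1185,0],"yaw": 0,"jaw": 255},{"offset": [-0.0023,0.1185,0],"yaw": 0,"jaw": 255},{"offset": [-0.0023,0.1185,0],"yaw": 0,"jaw": 255}], squeeze=60)

```text
clock: 20.28
position: [0.6745, 0.0283, 0.0245]
ee_rot: [-0.517, 0.469, -0.483, 0.529]
ft_force: [-1.0, -0.1, 7.4]
grip_width: 0.189
```

Request:
move_arm(increments=[{"offset": [0,0,0],"yaw": 0,"jaw": 255},{"offset": [0,0,0],"yaw": 0,"jaw": 255},{"offset": [0,0,0],"yaw": 0,"jaw": 255},{"offset": [0,-0.02,0],"yaw": 0,"jaw": 255},{"offset": [0,-0.05,0],"yaw": 0,"jaw": 255},{"offset": [0,-0.09,0],"yaw": 0,"jaw": 255},{"offset": [0,-0.12,0],"yaw": 0,"jaw": 255},{"offset": [0,-0.12,0],"yaw": 0,"jaw": 255}])

```text
clock: 20.95
position: [0.6745, 0.0282, 0.1518]
ee_rot: [-0.514, 0.467, -0.485, 0.531]
ft_force: [2.2, -0.7, -0.6]
grip_width: 0.193
```

```bash
python3 - <<'E'
from pk import *
go(.459,.0142,.15,7.6)
p=cam('wrist'); save(p,'w10')
for r in manip.spot_point(p,'stick_mid')[:2]: print(r,dep(p,r['centre']))
o=manip.get_obs(); print('tool y',Ro.from_quat(o['ee_rot']).as_matrix()[:,1].round(4))
go(.459,.0142,.15,7.6)
E
```

```text
t 20.95 pos [0.6745 0.0282 0.1518] zang 5.4 | offset [-0.0063 -0.0058 -0.2157] yaw -2.2 rows 7
{'centre': [319.8, 256.6], 'confidence': 0.68} [[0.67508574 0.03137464 0.14390075]]
tool y [ 2.780e-02 -9.000e-04 -9.996e-01]
t 21.05 pos [0.6718 0.0286 0.1455] zang 5.4 | offset [-0.0057 -0.0104 -0.213 ] yaw -2.2 rows 7
```

View pics/w10.png

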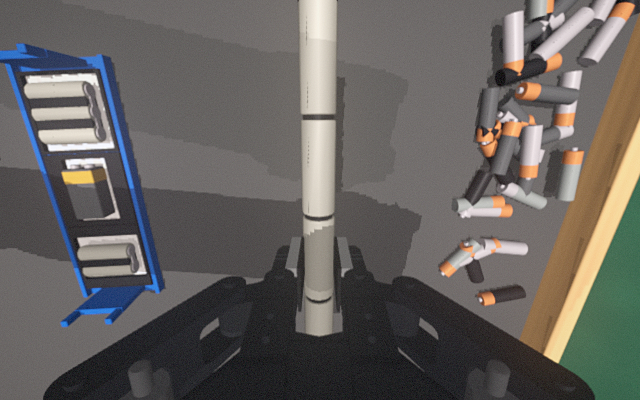

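Request:
move_arm(increments=[{"offset": [-0.005,-0.01,-0.213],"yaw": -2.2,"jaw": 255},{"offset": [-0.005,-0.01,-0.213],"yaw": -2.2,"jaw": 255},{"offset": [-0.005,-0.01,-0.213],"yaw": -2.2,"jaw": 255},{"offset": [-0.005,-0.01,-0.213],"yaw": -2.2,"jaw": 255},{"offset": [-0.005,-0.01,-0.213],"yaw": -2.2,"jaw": 255},{"offset": [-0.005,-0.01,-0.213],"yaw": -2.2,"jaw": 255},{"offset": [-0.005,-0.01,-0.213],"yaw": -2.2,"jaw": 255},{"offset": [-0.005,-0.01,-0.213],"yaw": -2.2,"jaw": 255},{"offset": [-0.005,-0.01,-0.213],"yaw": -2.2,"jaw": 255},{"offset": [-0.005,-0.01,-0.213],"yaw": -2.2,"jaw": 255}])

```text
clock: 21.88
position: [0.4598, 0.0135, 0.1492]
ee_rot: [-0.526, 0.458, -0.473, 0.538]
ft_force: [0.3, 0.1, -2.3]
grip_width: 0.187
```

```bash
python3 - <<'E'
from pk import *
go(.459,.0135,.068,7.6)
p=cam('wrist'); save(p,'w11')
for r in manip.spot_point(p,'stick_mid')[:2]: print(r,dep(p,r['centre']))
p=cam('top')
for r in manip.spot_point(p,'stick_mid')[:2]: print(r,atz(p,[r['centre']],.14))
go(.459,.0135,.068,7.6)
E
```

```text
t 21.88 pos [0.4598 0.0135 0.1492] zang 7.6 | offset [-0.0006  0.0812 -0.0029] yaw 0.0 rows 3
{'centre': [318.3, 255.5], 'confidence': 0.58} [[0.4594415  0.01684233 0.14067784]]
{'centre': [278.9, 222.4], 'confidence': 0.79} [[0.46316003 0.01845549 0.14      ]]
t 22.08 pos [0.4594 0.0134 0.1493] zang 7.6 | offset [-0.0006  0.0813 -0.0026] yaw 0.0 rows 3
```

View pics/w11.png

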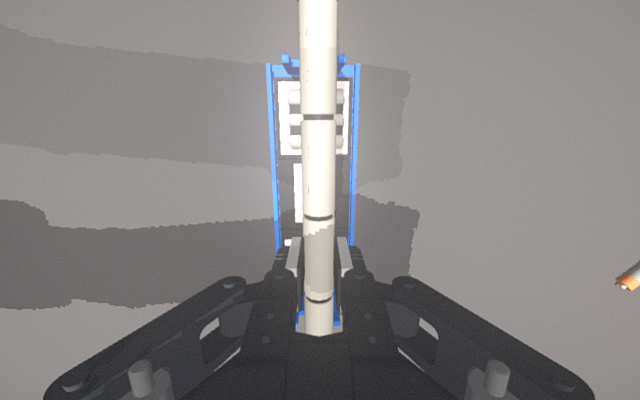

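Request:
move_arm(increments=[{"offset": [0.001,0.03,-0.001],"yaw": 0,"jaw": 255},{"offset": [0.001,0.05,-0.002],"yaw": 0,"jaw": 255},{"offset": [0.001,0.06,-0.0025],"yaw": 0,"jaw": 255},{"offset": [0.001,0.07,-0.003],"yaw": 0,"jaw": 255},{"offset": [0.001,0.075,-0.003],"yaw": 0,"jaw": 255},{"offset": [0.001,0.08,-0.003],"yaw": 0,"jaw": 255},{"offset": [0.001,0.081,-0.003],"yaw": 0,"jaw": 255},{"offset": [0.001,0.081,-0.003],"yaw": 0,"jaw": 255},{"offset": [0.001,0.081,-0.003],"yaw": 0,"jaw": 255}])

```text
clock: 22.83
position: [0.4592, 0.0119, 0.0688]
ee_rot: [-0.526, 0.458, -0.474, 0.538]
ft_force: [-0.8, -0.1, -1.7]
grip_width: 0.192
```

```bash
python3 - <<'E'
from pk import *
go(.459,.0125,.068,7.6); print(manip.get_obs()['ft_force'])
p=cam('wrist'); save(p,'w12',(220,20,420,340),1.8)
for r in manip.spot_point(p,'stick_mid')[:2]: print(r,dep(p,r['centre']))
E
```

```text
t 22.83 pos [0.4592 0.0119 0.0688] zang 7.6 | offset [-0.0006  0.0008 -0.0002] yaw 0.0 rows 2
[-0.83231283 -0.11390672 -1.65623123]
{'centre': [317.3, 256.5], 'confidence': 0.84} [[0.45838091 0.01510293 0.06115198]]
```

View pics/w12.png

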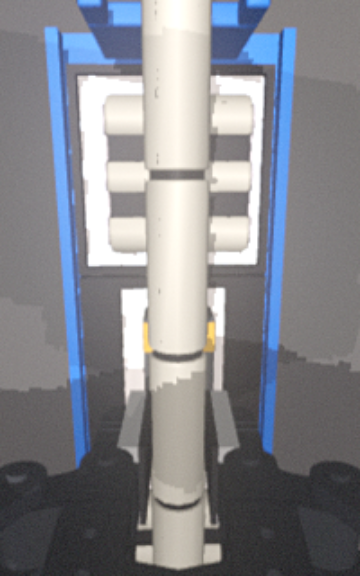

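Request:
move_arm(increments=[{"offset": [0,0.001,0],"yaw": 0,"jaw": 255},{"offset": [0,0.002,0],"yaw": 0,"jaw": 255},{"offset": [0,0.002,0],"yaw": 0,"jaw": 255},{"offset": [0,0.002,0],"yaw": 0,"jaw": 255}])

```text
clock: 23.27
position: [0.4594, 0.012, 0.0682]
ee_rot: [-0.526, 0.458, -0.473, 0.538]
ft_force: [-10.3, -1.0, 23.4]
grip_width: 0.187
```

Request:
move_arm(increments=[{"offset": [0,0,0],"yaw": 0,"jaw": 200},{"offset": [0,0,0],"yaw": 0,"jaw": 180},{"offset": [0,0,0],"yaw": 0,"jaw": 140},{"offset": [0,0,0],"yaw": 0,"jaw": 120},{"offset": [0,-0.01,0],"yaw": 0,"jaw": 100},{"offset": [0,-0.04,0],"yaw": 0,"jaw": 100},{"offset": [0,-0.08,0],"yaw": 0,"jaw": 100},{"offset": [0,-0.12,0],"yaw": 0,"jaw": 100},{"offset": [0,-0.15,0],"yaw": 0,"jaw": 100},{"offset": [0,-0.15,0],"yaw": 0,"jaw": 100}])

```text
clock: 24.1
position: [0.4578, 0.0121, 0.2249]
ee_rot: [-0.522, 0.457, -0.475, 0.541]
ft_force: [-0.5, 0.2, -0.8]
grip_width: 0.609
```

```bash
python3 - <<'E'
from pk import *
p=cam('wrist'); save(p,'w13',(200,20,440,400),1.5); print(manip.get_obs()['ft_force'])
blob(p,(316,200),.058,r=300,zmin=.045,zmax=.08)
for q in (p,cam('scene'),cam('top')):
  for n in ('stick_mid','pack_two_mid','pack_three_mid','block_mid'):
    for r in manip.spot_point(q,n)[:1]: print(n,np.round(r['centre']),round(r['confidence'],2),dep(q,r['centre']).round(4))
E
```

```text
[-0.93783506 -0.30290249 -0.289884  ]
blob c [454.   14.2] size [ 44.6 255.6] ang 5.8 n 3745 z50/95 [0.0592 0.0611] px 289 57 335 289
stick_mid [316. 188.] 0.59 [[0.4605 0.0148 0.061 ]]
pack_two_mid [316. 233.] 0.84 [[ 0.4675 -0.0381  0.0606]]
pack_three_mid [312. 117.] 0.75 [[0.4475 0.0864 0.0587]]
block_mid [314. 179.] 0.62 [[0.4579 0.0243 0.0608]]
stick_mid [299. 182.] 0.56 [[0.464  0.0049 0.0596]]
pack_two_mid [203. 317.] 0.92 [[ 0.519  -0.5102  0.0157]]
pack_three_mid [310. 184.] 0.56 [[0.4627 0.0766 0.0191]]
block_mid [301. 195.] 0.44 [[ 0.4722 -0.0011  0.0243]]
stick_mid [282. 224.] 0.7 [[ 0.4196 -0.0372  0.6049]]
pack_two_mid [416. 230.] 0.65 [[ 0.4392 -0.3809  0.0181]]
```

View pics/w13.png

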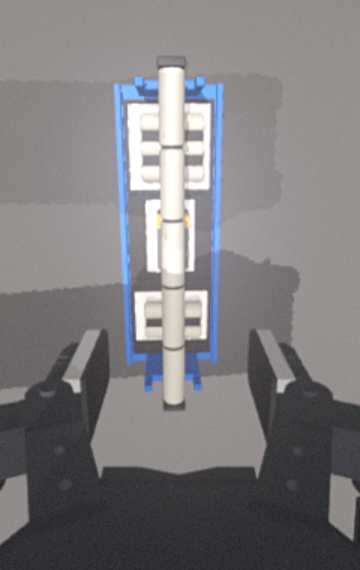

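```bash
python3 -c "
from workcell import manip
print(manip.hand_in(), manip.get_obs()['clock'])"
```

```text
the job is handed in; nothing more can be done
the job is handed in; nothing more can be done
```

I placed the three-cell pack, the block and the two-cell pack in their own pockets, then laid the stick in both saddles. I handed the job in at about 24 s. The hand-in gave no verdict, so the checks below are mine.

- **Packs and block:** a close-up before the stick went on showed all three lying flat, with centres about 1–4 mm from their pocket centres. Their tops read 20–23 mm against 24 mm expected, which is within the roughly 2 mm calibration error.
- **Stick:** the wrist view after release put its centre about 2 mm from the tray centre. Its top read 61 mm against 62 mm expected, and both ends stuck out past the saddles. It met the seats with about 23 N just before I let go.
- **Arm:** the gripper was about 0.15 m above the stick, touching nothing, at hand-in.

**Checks that disagreed or were missed:**
- The fitted outline of the stick merged with other parts (45 mm wide instead of 18), so I did not use it.
- The stick covers the packs, so the network's readings of them in that final view were not reliable. I relied on the picture, where they still looked in place.
- The scene camera put the stick's centre about 10 mm from the tray centre, still within the 16 mm limit.
- I did not measure the four-cell pack or the fat two-cell pack again, but no move went near either of them.

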